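Hold the reactor lid over its vessel for a seal check

ROBOT

A 6-joint arm with a two-finger parallel gripper is mounted at the origin on the work surface. World frame = base frame: x ahead of the robot, y to its left, z up, the work surface at z = 0. Lengths are in mm, angles in rad, forces in N, time in s.
With the tool pointing down it reaches from about 300 to 775 mm from the base axis. Payload 14.6 kg.
Tool frame: the origin (TCP) lies at the very end of the fingers, on their centre line; the grasp point (between the pads) lies 19 mm behind it (manip.grip_point_offset is the distance from the TCP to the grasp point, in mm); z points along the fingers, y is the line along which they close (so a half turn about z gives the same grasp; the last joint's range is limited). The gripper opens to 94 mm and grips with 3 to 60 N. Pads are 16 mm wide; open, the fingers measure 119 mm over their backs; the gripper's body (75 mm by 177 mm) begins 78 mm behind the grasp point.
Start: joints at [1.229, 0.3, 1.521, -0, 1.321, -0.067], TCP at [149.243, 529.354, 205.446] pointing down, gripper open.
Joint ranges: [-3.03, 3.03], [-0.79, 2.21], [0.23, 2.52], [-1.04, 4.18], [0, 3.07], [-2.55, 2.55]. Speed limits (rad/s): [2.22, 2.22, 2.57, 3.14, 3.14, 3.14].

INTERFACE

Orientations are given as [roll, pitch, yaw] about the fixed x, y, z axes, in that order (R = Rz(yaw) Ry(pitch) Rx(roll)).
In Python, from cell import telemetry, eyes, manip gives the robot as it stands.
- The arm moves only by the tool play_rows, never from a script. Its arguments are lists of equal length, an entry for each row: "translation": the shift along the world's x, y, z in m, a list of three; "yaw": the turn about the world's z in rad. A call has 1 to 12 rows; each row is the pose to reach, as a shift and turn from the pose commanded when the call began; what a row does not reach only later rows make up. A row lasts 1/8 s, in which the tool goes at most 62.5 mm and 10.7 degrees, less where a joint would pass 70% of its speed; a pose out of reach is approached as far as the arm can. A call with a gripper value outside its range is refused whole. "hand" is the opening, from 0 (shut) to 1 (fully open), set as the call begins (left out, the last holds). The fingers move at their own pace and stop on an object; "force" is the grip in N (left out, the last holds). Time passes only in rows, so rows that repeat a pose let the fingers close. It gives the time, the measured TCP pose, the force, the opening and the grip force at its end, in the units of the state.
- telemetry.read_state(): the state, without advancing time (a new reading comes with each control period).
- eyes.camera(name): name is "scene" or "top" or "wrist"; returns a dict with "pixels" (420x560x3 uint8, red, green, blue), "fx", "fy", "cx", "cy" (pixels), "dist_coeffs" ([k1, k2, p1, p2, k3] as OpenCV has them; the pictures are not rectified), "cam_to_world" (4x4, takes a point from camera to world coordinates); the wrist camera has in their place "T_tool_cam" (4x4, takes a point from camera to tool coordinates, whose origin is the TCP and whose axes are the flange's). Camera axes: x right, y up, looking along -z (the intrinsics and any distortion apply to the point x, -y, -z); pixel columns grow to the right and rows downward; lengths in mm; the calibration is good to about 2 mm. A picture is of the moment at which its call begins: read the wrist's pose just before it. There is no depth.
- manip.sign_off(): hands the job in; it is judged then, once.
The state is a dict: "clock": time; "joints": joint angles; "qd": joint speeds; "effort": joint torques, N m; "eef_pos": TCP position; "eef_rot": TCP orientation; "wrist_force": force on the tool from outside, world axes, zero at the start; "moment": the same for the moment, N m; "finger_gap": finger opening in mm; "finger_force": force on a finger pad.
Only numpy, scipy, OpenCV 4.12 (cv2) and the standard library are available. Lean on these libraries where they do the work, as an engineer would, in place of code of your own. Each camera call takes 0.05 s, during which the arm holds its last target. There are 200 camera calls.

TASK

The steel reactor lid waits on its stand: first press the white port plug on it down until it is fully home, then lift the lid by its bar handle and carry it over the splash screen to the reactor vessel. Stop with the lid level above the vessel, its pin tips about 1 cm above the rim, each pin over its hole and the plug on the same side as the vessel's side nozzle. Finish while still holding it there, so that the seal can be checked; never let the lid touch the vessel, do not bump the screen, and leave the bottles and the beaker where they stand.

Things in the scene. Friction and masses are not known exactly. Their poses are not given: they have to be found in the camera images.
- lid: Round steel reactor lid, a plate of diameter 130 and thickness 10, about 0.45 kg, loose, lying level on the stand. Origin: centre of the plate's underside; z up, x towards the white plug. On top at the centre a bar handle, 30 long along x, 16 wide along y, from z = 10 to z = 44. Underneath, a spigot of diameter 83 reaches down to z = -8 and two pins of diameter 8 reach down to z = -16. At x = -42 stands a thin fixed fitting, steel with a black tip, diameter 12, top at z = 28.
- plug (a joint): Travel of the white port plug in the lid, in m: 0 = standing 10 mm proud, 0.010 = fully home; it slides straight down into the lid with about 6 N of friction, stays where it is left, and starts between 0 and 0.004.
- plug_top (a point): Centre of the top of the plug's round white cap, diameter 22, 8 thick. It lies at x = 42, y = 0 in the lid's frame, 32 above the plate's top when the plug stands 10 proud, 22 above it when home.
- pin_a (a point): Tip of the lid's pin at x = 0, y = +57, z = -16 in the lid's frame.
- pin_b (a point): Tip of the lid's pin at x = 0, y = -57, z = -16 in the lid's frame.
- stand: Fixed aluminium lid stand: upright tube of outer diameter 100, inner 88, height 45, on a foot disc of diameter 116; the lid's plate lies on the tube's rim with the spigot inside it and the pins outside. Origin: centre of the underside. It may stand left or right of the screen; the vessel is on the other side.
- vessel: Fixed open steel reactor vessel on a square grey heating base 150 x 150 x 25. Origin: centre of the base's underside; z up. Round flange of outer diameter 130 (inner 88) whose top, the rim, is at z = 120, with a black seal ring and two dark pin holes. A side nozzle, a horizontal pipe of diameter 22 at z = 75 with an end disc of diameter 40, points along the vessel's +x and ends at x = 115.
- hole_a (a point): Mouth of the vessel's pin hole, diameter 10, at x = 0, y = +57, z = 120 in the vessel's frame: belongs under pin_a.
- hole_b (a point): Mouth of the vessel's pin hole, diameter 10, at x = 0, y = -57, z = 120 in the vessel's frame: belongs under pin_b.
- nozzle_end (a point): Centre of the nozzle's open end, at x = 115, y = 0, z = 75 in the vessel's frame: the lid's plug belongs on this side.
- screen: Fixed upright splash screen of clear plastic in an aluminium frame between stand and vessel, 296 long along its x, 10 thick, 150 high, on two feet 60 wide. Origin: centre of the underside.
- bottle_a: White plastic bottle with blue cap, diameter 54, height 105, beside the screen. Origin: centre of the underside. Leave alone.
- bottle_b: Amber bottle with blue cap, diameter 54, height 105, on the other side of the screen. Origin: centre of the underside. Leave alone.
- bottle_c: Larger white plastic bottle with blue cap, diameter 72, height 140, beyond the screen. Origin: centre of the underside. Leave alone.
- beaker: Glass beaker, diameter 70, height 85, beyond the screen. Origin: centre of the underside. Leave alone.

How it is judged:
By the outcome, as a careful person would: the job done as asked, in the order asked, and still so for the second after the job is handed in, while the arm keeps its last pose, push and grip.
It also fails if it takes over 53 s, if anything falls off the work surface, if the arm or the gripper's body presses on something with over 40 N, if the wrist force passes 120 N, or if a joint passes its speed limit or range.

## Working session

There is one attempt and no reset: what is moved stays moved. The work goes in short steps, Python scripts to look and compute and a tool call to move; the robot and the scene stay as the last step left them, time stands still between calls to the robot, and variables do not carry over. Pictures are saved under pics/ and viewed, at most 10 in all, crops included, and the job is handed in when it is done.

Besides the shell and the picture viewer there is one more tool, called after "Call:" as a command line: name --pt "numbers of a row" for each row, then --argument value for the rest. play_rows: Moves the arm, as the interface text tells. Its arguments: {"type":"object","properties":{"translation":{"type":"array","items":{"type":"array","items":{"type":"number"}}},"yaw":{"type":"array","items":{"type":"number"}},"hand":{"type":"number"},"force":{"type":"number"}},"required":["translation","yaw"]}

```bash
mkdir -p pics; cat > h.py <<'E'
import numpy as np, cv2
from scipy.spatial.transform import Rotation as R
from cell import telemetry, eyes, manip
def grab(name, fn=None):
    s=telemetry.read_state(); c=eyes.camera(name)
    if "T_tool_cam" in c:
        T=np.eye(4); T[:3,:3]=R.from_euler('xyz',s['eef_rot']).as_matrix(); T[:3,3]=s['eef_pos']
        c['cam_to_world']=T@np.array(c['T_tool_cam'])
    if fn: cv2.imwrite('pics/'+fn,c['pixels'][:,:,::-1])
    return c
def K(c): return np.array([[c['fx'],0,c['cx']],[0,c['fy'],c['cy']],[0,0,1.]])
def ray(c,uv):
    p=cv2.undistortPoints(np.array(uv,float).reshape(-1,1,2),K(c),np.array(c['dist_coeffs'],float)).reshape(-1,2)
    T=np.array(c['cam_to_world']); d=np.c_[p[:,0],-p[:,1],-np.ones(len(p))]@T[:3,:3].T
    return T[:3,3],d
def plane(c,uv,z):
    o,d=ray(c,uv); return o+d*((z-o[2])/d[:,2])[:,None]
def proj(c,P):
    T=np.linalg.inv(np.array(c['cam_to_world'])); q=np.atleast_2d(P)@T[:3,:3].T+T[:3,3]
    q=q*[1,-1,-1]
    return cv2.projectPoints(q,np.zeros(3),np.zeros(3),K(c),np.array(c['dist_coeffs'],float))[0].reshape(-1,2)
E
python3 - <<'E'
from h import *
for n in('scene','top','wrist'):
    c=grab(n,n+'0.png'); T=np.array(c['cam_to_world']); print(n,T.round(2).tolist(),c['fx'],c['dist_coeffs'])
print(telemetry.read_state())
E
```

```text
scene [[0.02, -0.8, 0.6, 1219.24], [1.0, 0.0, -0.02, -16.16], [0.01, 0.6, 0.8, 917.41], [0.0, 0.0, 0.0, 1.0]] 429.5812753012566 [-0.09220147  0.          0.          0.          0.        ]
top [[0.02, 1.0, -0.06, 503.8], [-1.0, 0.02, 0.02, 15.07], [0.02, 0.06, 1.0, 1360.28], [0.0, 0.0, 0.0, 1.0]] 495.15685100127405 [-0.09054147  0.          0.          0.          0.        ]
wrist [[0.27, -0.93, -0.24, 80.69], [0.96, 0.26, 0.07, 547.45], [-0.0, -0.25, 0.97, 385.09], [0.0, 0.0, 0.0, 1.0]] 347.98436590441105 [-0.02789667  0.          0.          0.          0.        ]
{'clock': 0.15, 'joints': array([ 1.22938164e+00,  3.00333046e-01,  1.52143645e+00,  1.39914596e-05,
        1.32074872e+00, -6.65999400e-02]), 'qd': array([-0.00117135, -0.00130844, -0.00196307, -0.00209101, -0.00155067,
       -0.0016139 ]), 'effort': array([ 4.11241817e-04, -5.31964517e+01, -3.52820706e+01,  7.07963551e-02,
        2.36281432e-02, -6.19912134e-05]), 'eef_pos': array([149.18052049, 529.16055284, 205.02325742]), 'eef_rot': array([-3.14067005e+00, -7.51194669e-05,  2.86677440e+00]), 'wrist_force': array([-1.21659513,  0.43852541, -1.08069089]), 'moment': array([ 0.08760061, -0.00530551,  0.04071415]), 'finger_force': 0.0, 'finger_gap': 93.84744696698505}
```

View pics/top0.png

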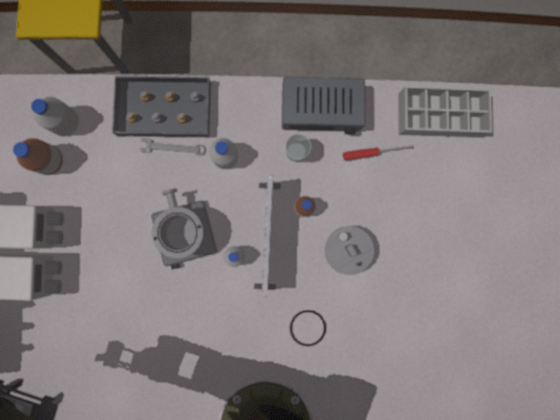

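View pics/scene0.png

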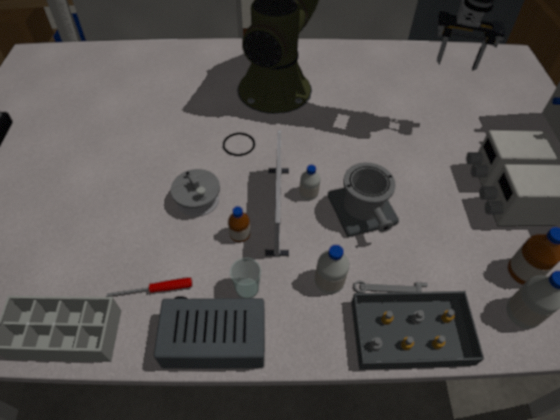

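The top view shows the lid at about (350,250) with its plug at (344,237), the vessel at (178,233) with its nozzle towards (172,196), and the screen along column 267. The scene view agrees, with the lid at (195,190) and the vessel at (368,185). I'll measure these roughly and enlarge both areas.

```bash
python3 - <<'E'
from h import *
c=grab('top'); im=c['pixels'][:,:,::-1]
a=cv2.resize(im[200:300,310:400],None,fx=4.4,fy=4.4,interpolation=cv2.INTER_CUBIC)
b=cv2.resize(im[180:280,140:220],None,fx=4.4,fy=4.4,interpolation=cv2.INTER_CUBIC)
cv2.imwrite('pics/cr.png',np.hstack([a,b]))
print('lid',plane(c,[[350,250]],55),'plug',plane(c,[[344,237]],83))
print('vessel',plane(c,[[178,233]],120),'nozz',plane(c,[[172,194]],75))
print('screen',plane(c,[[270,180],[265,290]],150), plane(c,[[270,186],[264,286]],0))
print('bott',plane(c,[[234,257],[307,206]],105))
E
```

```text
lid [[ 484.81028384 -215.73225839   55.        ]] plug [[ 518.54078556 -194.74298161   83.        ]]
vessel [[519.87999014 227.81547334 120.        ]] nozz [[621.66785341 254.35540465  75.        ]]
screen [[6.54295304e+02 5.24795514e-01 1.50000000e+02]
 [3.85348213e+02 7.40537501e+00 1.50000000e+02]] [[656.27505814  -1.60588332   0.        ]
 [381.50906766   9.40394961   0.        ]]
bott [[462.44410289  87.06061704 105.        ]
 [595.37315006 -95.52344708 105.        ]]
```

View pics/cr.png

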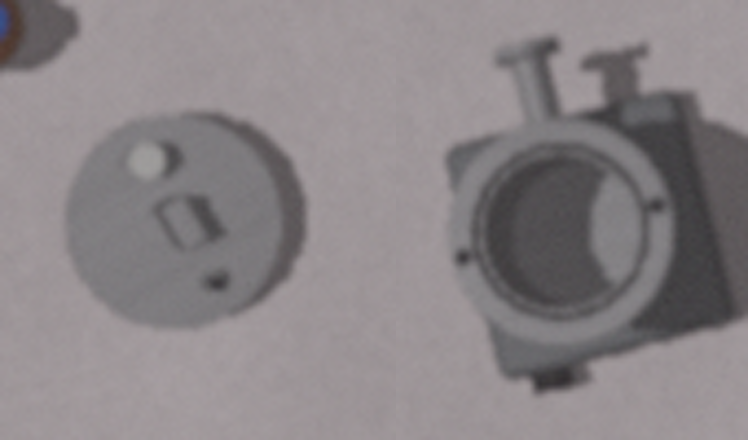

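In the crop, the vessel's pin holes are clear at crop (463,257) and (655,205). On the lid, the plug is at (150,160), the handle at (190,222) and the fitting at (216,280). That puts the lid yaw near 0.55 and the vessel yaw near 0.26. Next I'll look at the vessel with the wrist camera, with the fingers shut.

Call:
play_rows --pt "0.025 -0.03 0.03" --pt "0.05 -0.06 0.05" --pt "0.08 -0.09 0.05" --pt "0.11 -0.12 0.05" --pt "0.14 -0.155 0.05" --pt "0.17 -0.19 0.05" --pt "0.2 -0.22 0.05" --pt "0.23 -0.25 0.05" --pt "0.26 -0.285 0.05" --pt "0.29 -0.32 0.05" --pt "0.315 -0.345 0.05" --pt "0.315 -0.345 0.05" --yaw '[-0.18,-0.36,-0.54,-0.72,-0.9,-1.08,-1.26,-1.44,-1.62,-1.8,-1.98,-2.15]' --hand 0 --force 20

```text
clock: 1.7
eef_pos: [465.3, 182.7, 255.0]
eef_rot: [-3.141, 0.001, 0.708]
wrist_force: [-0.3, 0.7, -0.9]
finger_gap: 0.6
finger_force: 0.0
```

Call:
play_rows --pt "0 0 0" --pt "0 0 0" --pt "0 0 0" --yaw '[0,0,0]'

```text
clock: 2.08
eef_pos: [464.0, 184.7, 255.5]
eef_rot: [3.142, -0.0, 0.72]
wrist_force: [-0.2, -1.1, 0.8]
finger_gap: 0.6
finger_force: 0.0
```

```bash
python3 - <<'E'
from h import *
c=grab('wrist','w1.png'); s=telemetry.read_state(); print(s['clock'],s['eef_pos'],s['eef_rot'],s['joints'],s['finger_gap'])
E
```

```text
2.125 [464.06128761 184.63645067 255.50690323] [ 3.14157781e+00 -9.76458166e-05  7.19132318e-01] [3.05308234e-01 1.50339598e-01 1.58689662e+00 2.60366423e-05
 1.40426106e+00 1.15696793e+00] -0.10292709457786263
```

View pics/w1.png

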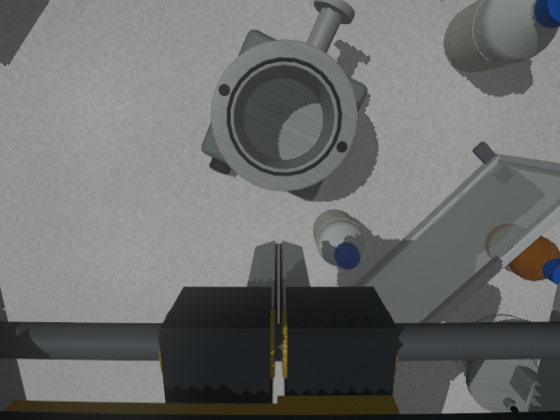

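The wrist view shows the vessel's holes at (224,90) and (342,147) and its nozzle end at (335,8). I'll refine the hole centres, cast them to the rim plane and compare with the top camera.

```bash
cat >> h.py <<'E'
def blob(c,uv,r,dark=True,thr=None):
    g=cv2.cvtColor(c['pixels'],cv2.COLOR_RGB2GRAY).astype(float)
    u,v=int(uv[0]),int(uv[1]); w=g[v-r:v+r+1,u-r:u+r+1]
    if not dark: w=255-w
    t=thr or (w.min()+np.median(w))/2; m=(w<t).astype(np.uint8)
    n,l,st,ce=cv2.connectedComponentsWithStats(m)
    k=1+np.argmin(np.hypot(*(ce[1:]-r).T)-st[1:,4]*0.05)
    return ce[k]+[u-r,v-r],st[k,4]
E
python3 - <<'E'
from h import *
def rep(c,uvs,r):
    p=[blob(c,u,r) for u in uvs]; print(p)
    P=plane(c,[q[0] for q in p],120); A,B=P
    d=A-B; print(P.round(1).tolist(),'sep',np.linalg.norm(d).round(1),'mid',((A+B)/2).round(1),'yaw',(np.arctan2(d[1],d[0])-np.pi/2).round(4)); return (A+B)/2
c=grab('wrist'); m=rep(c,[[224,90],[342,147]],8)
print('nozzle',plane(c,[[335,10]],75),'proj mid',proj(c,m))
t=grab('top'); rep(t,[[140+(463-396)/4.4,180+257/4.4],[140+(655-396)/4.4,180+205/4.4]],3)
E
```

```text
[(array([223.88349515,  89.55339806]), np.int32(103)), (array([341.41860465, 146.41860465]), np.int32(86))]
[[508.1, 284.0, 120.0], [540.0, 174.3, 120.0]] sep 114.2 mid [524.1 229.2 120. ] yaw 0.2833
nozzle [[630.8594137  258.52814994  75.        ]] proj mid [[283.74166322 118.41902235]]
[(array([154.83333333, 238.16666667]), np.int32(6)), (array([196.5, 223.5]), np.int32(2))]
[[505.7, 285.7, 120.0], [544.6, 182.1, 120.0]] sep 110.7 mid [525.2 233.9 120. ] yaw 0.3594
```

The wrist measurement fits: the hole separation is 114.2 mm against 114, and the nozzle direction agrees. The vessel is at (524.1, 229.2) with yaw 0.283. On to the lid.

Call:
play_rows --pt "-0.004 -0.05 0" --pt "-0.008 -0.1 0" --pt "-0.012 -0.15 0" --pt "-0.016 -0.2 0" --pt "-0.02 -0.25 0" --pt "-0.025 -0.3 -0.02" --pt "-0.03 -0.35 -0.04" --pt "-0.035 -0.4 -0.055" --pt "-0.039 -0.438 -0.065" --pt "-0.039 -0.438 -0.065" --pt "-0.039 -0.438 -0.065" --pt "-0.039 -0.438 -0.065" --yaw '[-0.02,-0.04,-0.06,-0.08,-0.1,-0.12,-0.14,-0.16,-0.17,-0.17,-0.17,-0.17]'

```text
clock: 3.72
eef_pos: [425.6, -252.8, 190.9]
eef_rot: [3.141, -0.0, 0.548]
wrist_force: [-0.0, -0.6, -0.0]
finger_gap: 0.2
finger_force: 0.0
```

```bash
python3 - <<'E'
from h import *
c=grab('wrist','w2.png'); s=telemetry.read_state(); print(s['clock'],s['eef_pos'],s['eef_rot'],s['finger_gap'])
E
```

```text
3.775 [ 425.60642705 -252.86430467  190.8939905 ] [ 3.14090677e+00 -3.94514310e-04  5.48252494e-01] 0.8187675828210643
```

View pics/w2.png

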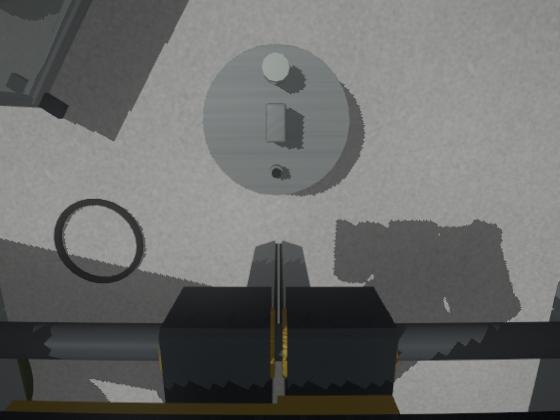

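The wrist view shows the lid disc centred near (276,119), the plug cap at (276,67), the handle at (275,122) and the fitting's black tip at (277,173). Measuring these.

```bash
python3 - <<'E'
from h import *
c=grab('wrist'); im=c['pixels']; g=cv2.cvtColor(im,cv2.COLOR_RGB2GRAY)
print('grey plug,plate,handle,bg,tip',g[67,276],g[119,240],g[118,275],g[30,400],g[173,277])
def comp(m,uv):
    n,l,st,ce=cv2.connectedComponentsWithStats(m.astype(np.uint8)); k=l[uv[1],uv[0]]
    mm=(l==k).astype(np.uint8); cn=max(cv2.findContours(mm,cv2.RETR_EXTERNAL,cv2.CHAIN_APPROX_NONE)[0],key=cv2.contourArea); return mm,cn,ce[k],st[k]
thr=(int(g[67,276])+int(g[119,240]))//2
m,cn,ce,st=comp(g>thr,(276,67)); e=cv2.fitEllipse(cn); print('plug',ce,st,e)
pl=[plane(c,[e[0]],z)[0] for z in(83,87)]; print(np.round(pl,1))
# plug dia at 85
q=plane(c,cn.reshape(-1,2),85)[:,:2]; print('dia',2*cv2.minEnclosingCircle(q.astype(np.float32))[1], 2*np.sqrt(st[4]/np.pi))
tp,a=blob(c,(277,173),8,thr=45); T=plane(c,[tp],73)[0]; print('tip',tp,a,T.round(1))
# disc edge: radial scan left/top/bottom (no shadow): color difference
b=cv2.GaussianBlur(g,(3,3),0).astype(float); pts=[]
for th in np.radians(np.arange(100,290,4)):
    r=np.arange(62,86,.25); x=276+r*np.cos(th); y=119+r*np.sin(th)
    v=cv2.remap(b.astype(np.float32),x.astype(np.float32)[None],y.astype(np.float32)[None],1)[0]
    k=np.argmax(np.abs(np.gradient(v))); pts.append((x[k],y[k]))
Q=plane(c,pts,55)[:,:2]
A=np.c_[2*Q,np.ones(len(Q))]
w=np.ones(len(Q),bool)
for _ in range(4):
    s=np.linalg.lstsq(A[w],(Q[w]**2).sum(1),rcond=None)[0]; R0=np.sqrt(s[2]+s[:2]@s[:2]); res=np.hypot(*(Q-s[:2]).T)-R0; w=abs(res)<1
print('disc',s[:2].round(1),'R',R0.round(1),w.sum(),len(w))
d=pl[0]-T; print('yaw',np.arctan2(d[1],d[0]),'sep',np.hypot(d[0],d[1]),'mid',((pl[0]+T)/2).round(1))
E
```

```text
grey plug,plate,handle,bg,tip 155 124 123 148 48
plug [274.92845258  66.17637271] [262  52  27  29 601] ((274.9358215332031, 66.18062591552734), (26.03304672241211, 27.578752517700195), 176.4215087890625)
[[ 522.  -192.5   83. ]
 [ 521.5 -192.8   87. ]]
dia 20.741594314575195 27.66255531193445Traceback (most recent call last):
  File "<stdin>", line 12, in <module>
  File "h.py", line 28, in blob
    k=1+np.argmin(np.hypot(*(ce[1:]-r).T)-st[1:,4]*0.05)
        ~~~~~~~~~^^^^^^^^^^^^^^^^^^^^^^^^^^^^^^^^^^^^^^^
    return _wrapfunc(a, 'argmin', axis=axis, out=out, **kwds)
    return bound(*args, **kwds)
ValueError: attempt to get argmin of an empty sequence
```

```bash
python3 - <<'E'
from h import *
c=grab('wrist'); im=c['pixels']; g=cv2.cvtColor(im,cv2.COLOR_RGB2GRAY)
pl=plane(c,[[274.94,66.18]],84)[0]
print(g[162:182:1,268:286:2])
tp,a=blob(c,(277,173),8,thr=68); T=plane(c,[tp],73)[0]; print('tip',tp,a,T.round(1))
b=cv2.GaussianBlur(g,(3,3),0).astype(np.float32); pts=[]
for th in np.radians(np.arange(100,300,4)):
    r=np.arange(62,86,.25); x=276+r*np.cos(th); y=119+r*np.sin(th)
    v=cv2.remap(b,x.astype(np.float32)[None],y.astype(np.float32)[None],1)[0]
    k=np.argmax(np.abs(np.gradient(v))); pts.append((x[k],y[k]))
Q=plane(c,pts,55)[:,:2]; A=np.c_[2*Q,np.ones(len(Q))]; w=np.ones(len(Q),bool)
for _ in range(4):
    s=np.linalg.lstsq(A[w],(Q[w]**2).sum(1),rcond=None)[0]; R0=np.sqrt(s[2]+s[:2]@s[:2]); res=np.hypot(*(Q-s[:2]).T)-R0; w=abs(res)<1.5
print('disc',s[:2].round(1),'R',R0.round(1),w.sum(),len(w))
d=pl-T; print('yaw',np.arctan2(d[1],d[0]),'sep',np.hypot(d[0],d[1]),'mid',((pl+T)/2).round(1))
# handle edges
print('row120',g[112,258:296].tolist()); print('col',g[94:150,272].tolist())
print('rows', proj(c,[[s[0],s[1],89]]))
E
```

```text
[[120 120 120 120 120 120 119 120 119]
 [121 120 120 114 112 117 120 119 120]
 [121 120 118  96  89 101 117 120 120]
 [120 119 108  89  92  81 101 120 120]
 [120 114  98 110 118 105  79 109 107]
 [119 109 112 114 103 113  97  79  72]
 [119 105 115  92  54  91 102  74  71]
 [118 110 100  48  48  54  81  92  72]
 [118 115  76  49  49  47  58  94  72]
 [119 117  54  49  49  48  55  71  72]
 [119 117  48  49  48  48  54  71  72]
 [118 118  49  49  48  48  54  71  71]
 [119 117  59  49  48  49  55  71  72]
 [119 118  77  49  48  50  59  72  72]
 [118 118  98  50  48  50  65  72  72]
 [118 118 115  81  62  61  71  73  72]
 [118 118 118 114  96  94  86  72  86]
 [118 119 118 118 117 118 110  73 109]
 [118 118 118 119 119 119 118  94 118]
 [119 119 118 119 119 119 118 118 118]]
tip [276.36842105 172.60526316] 76 [ 450.5 -237.5   73. ]
disc [ 485.8 -215. ] R 64.7 48 50
yaw 0.5615641686878337 sep 84.24119248110046 mid [ 486.2 -215.1   78.5]
row120 [124, 125, 124, 124, 124, 124, 124, 120, 113, 124, 127, 126, 124, 124, 124, 124, 124, 124, 124, 123, 122, 122, 122, 122, 121, 116, 100, 79, 69, 74, 74, 74, 74, 74, 74, 74, 74, 73]
col [123, 123, 123, 125, 126, 127, 127, 128, 125, 103, 117, 124, 129, 127, 125, 126, 124, 124, 124, 125, 125, 125, 124, 125, 125, 124, 124, 123, 123, 122, 121, 120, 121, 122, 123, 124, 123, 122, 120, 119, 119, 118, 120, 120, 120, 119, 112, 94, 95, 121, 122, 121, 121, 120, 119, 117]
rows [[275.21444564 122.53481201]]
```

The lid measurements agree: the disc radius is 64.7 mm, the plug-to-fitting separation 84.2 mm, and both give a centre of (486, -215). The yaw is 0.56 and the plug is at (521.8, -192.7). Next I move over the plug and descend.

Call:
play_rows --pt "0.048 0.03 -0.01" --pt "0.0965 0.061 -0.03" --pt "0.0965 0.061 -0.06" --pt "0.0965 0.061 -0.085" --pt "0.0965 0.061 -0.097" --pt "0.0965 0.061 -0.1" --pt "0.0965 0.061 -0.1" --yaw '[0.007,0.014,0.014,0.014,0.014,0.014,0.014]'

```text
clock: 4.75
eef_pos: [522.1, -192.8, 91.3]
eef_rot: [3.141, -0.001, 0.561]
wrist_force: [-0.3, -0.0, -0.2]
finger_gap: 0.8
finger_force: 0.0
```

Call:
play_rows --pt "0 0 -0.002" --pt "0 0 -0.004" --pt "0 0 -0.006" --pt "0 0 -0.008" --pt "0 0 -0.01" --pt "0 0 -0.012" --pt "0 0 -0.012" --pt "0 0 -0.012" --yaw '[0,0,0,0,0,0,0,0]'

```text
clock: 5.75
eef_pos: [521.9, -192.7, 78.7]
eef_rot: [3.141, -0.0, 0.561]
wrist_force: [0.0, 0.7, 3.6]
finger_gap: 0.8
finger_force: 1.9
```

Call:
play_rows --pt "0 0 -0.001" --pt "0 0 -0.002" --pt "0 0 -0.003" --pt "0 0 -0.003" --pt "0 0 -0.003" --yaw '[0,0,0,0,0]'

```text
clock: 6.38
eef_pos: [522.0, -192.7, 77.0]
eef_rot: [3.141, -0.001, 0.561]
wrist_force: [-6.8, 3.8, 19.8]
finger_gap: 0.4
finger_force: 9.9
```

Call:
play_rows --pt "0 0 -0.0015" --pt "0 0 -0.0015" --pt "0 0 -0.0015" --yaw '[0,0,0]'

```text
clock: 6.75
eef_pos: [522.3, -192.8, 76.8]
eef_rot: [3.14, -0.001, 0.561]
wrist_force: [-12.2, 6.5, 33.9]
finger_gap: 0.6
finger_force: 16.8
```

The press is against a hard stop: z is about 77 and the force went 20 → 34 N with almost no travel. I'll retreat to the viewing pose, opening the hand, and check the plug and lid again.

Call:
play_rows --pt "0 0 0.02" --pt "0 0 0.06" --pt "-0.04 -0.025 0.1" --pt "-0.0965 -0.061 0.1165" --pt "-0.0965 -0.061 0.1165" --pt "-0.0965 -0.061 0.1165" --pt "-0.0965 -0.061 0.1165" --yaw '[0,0,0,0,0,0,0]'

```text
clock: 7.62
eef_pos: [425.9, -253.0, 189.7]
eef_rot: [-3.141, 0.0, 0.562]
wrist_force: [0.6, -0.4, -0.2]
finger_gap: 0.6
finger_force: 0.0
```

```bash
cat > lid.py <<'E'
from h import *
c=grab('wrist','w3.png'); g=cv2.cvtColor(c['pixels'],cv2.COLOR_RGB2GRAY)
m=(g>139).astype(np.uint8); n,l,st,ce=cv2.connectedComponentsWithStats(m); k=l[68,276]; pe=ce[k]; print('cap',pe,st[k])
pl=plane(c,[pe],77)[0]; tp,a=blob(c,(277,173),8,thr=68); T=plane(c,[tp],73)[0]
b=cv2.GaussianBlur(g,(3,3),0).astype(np.float32); pts=[]
for th in np.radians(np.arange(100,300,4)):
    r=np.arange(62,86,.25); x=276+r*np.cos(th); y=119+r*np.sin(th)
    v=cv2.remap(b,x.astype(np.float32)[None],y.astype(np.float32)[None],1)[0]
    k=np.argmax(np.abs(np.gradient(v))); pts.append((x[k],y[k]))
Q=plane(c,pts,55)[:,:2]; A=np.c_[2*Q,np.ones(len(Q))]; w=np.ones(len(Q),bool)
for _ in range(4):
    s=np.linalg.lstsq(A[w],(Q[w]**2).sum(1),rcond=None)[0]; R0=np.sqrt(s[2]+s[:2]@s[:2]); res=np.hypot(*(Q-s[:2]).T)-R0; w=abs(res)<1.5
d=pl-T; print('plug',pl,'tip',T,'disc',s[:2],R0,'yaw',np.arctan2(d[1],d[0]),'sep',np.hypot(d[0],d[1]),'mid',(pl+T)/2)
s=telemetry.read_state(); print(s['clock'],s['eef_pos'],s['eef_rot'],s['finger_gap'])
E
python3 lid.py
```

```text
cap [276.89649123  67.66491228] [264  54  27  28 570]
plug [ 521.76521352 -192.6588521    77.        ] tip [ 450.54476263 -237.51478126   73.        ] disc [ 485.82928806 -215.04485513] 64.74051511129089 yaw 0.5620565172113661 sep 84.16891947248935 mid [ 486.15498807 -215.08681668   75.        ]
7.675 [ 425.88181682 -252.9413281   189.74756185] [-3.14046975e+00  3.54241619e-04  5.62009400e-01] 0.5215639616758755
```

The cap shrank as expected for a plug at home, and the lid hasn't moved. Now the grasp.

Call:
play_rows --pt "0.03 0.019 0" --pt "0.0603 0.038 -0.02" --pt "0.0603 0.038 -0.05" --pt "0.0603 0.038 -0.08" --pt "0.0603 0.038 -0.11" --pt "0.0603 0.038 -0.125" --pt "0.0603 0.038 -0.13" --pt "0.0603 0.038 -0.13" --pt "0.0603 0.038 -0.13" --yaw '[0,0,0,0,0,0,0,0,0]' --hand 0.7

```text
clock: 8.8
eef_pos: [486.0, -215.8, 61.4]
eef_rot: [3.14, -0.001, 0.561]
wrist_force: [-0.1, -0.6, -0.3]
finger_gap: 66.0
finger_force: 0.0
```

Call:
play_rows --pt "0 0 0" --pt "0 0 0" --pt "0 0 0" --pt "0 0 0" --pt "0 0 0" --pt "0 0 0" --pt "0 0 0" --pt "0 0 0" --yaw '[0,0,0,0,0,0,0,0]' --hand 0 --force 55

```text
clock: 9.8
eef_pos: [485.5, -215.5, 60.4]
eef_rot: [-3.141, 0.0, 0.561]
wrist_force: [-2.1, 1.5, 2.0]
finger_gap: 15.5
finger_force: 55.0
```

Gripped at 15.5 mm and 55 N. I'll lift it straight up, then check before crossing.

Call:
play_rows --pt "0 0 0.003" --pt "0 0 0.01" --pt "0 0 0.025" --pt "0 0 0.045" --pt "0 0 0.07" --pt "0 0 0.095" --pt "0 0 0.12" --pt "0 0 0.145" --pt "0 0 0.17" --pt "0 0 0.185" --pt "0 0 0.195" --pt "0 0 0.195" --yaw '[0,0,0,0,0,0,0,0,0,0,0,0]'

```text
clock: 11.3
eef_pos: [485.6, -215.7, 255.7]
eef_rot: [3.141, -0.0, 0.561]
wrist_force: [0.9, 0.1, -4.2]
finger_gap: 15.7
finger_force: 55.0
```

```bash
python3 - <<'E'
from h import *
c=grab('wrist','w4.png'); s=telemetry.read_state(); print(s['clock'],s['eef_pos'],s['eef_rot'],s['finger_gap'],s['wrist_force'],s['moment'])
E
```

```text
11.35 [ 485.44271645 -215.59762387  255.03625345] [-3.14116118e+00  2.48341677e-04  5.60806881e-01] 15.662171888581415 [ 0.37686755 -0.74975005 -4.60408141] [-0.04193045  0.18027358 -0.02081864]
```

View pics/w4.png

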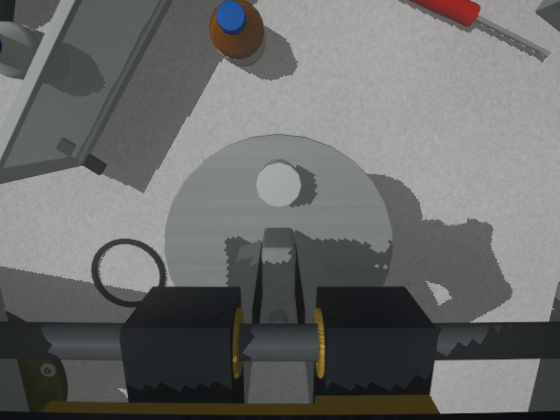

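The lid hangs level in the grip: plug at (278,184), disc's far edge at row 134. I carry it over the screen to a pose where the vessel shows beyond the lid's edge, at the vessel's yaw.

Call:
play_rows --pt "-0.004 0.016 0" --pt "-0.012 0.05 0" --pt "-0.022 0.095 0" --pt "-0.032 0.14 0" --pt "-0.042 0.185 0" --pt "-0.052 0.23 0" --pt "-0.062 0.275 0" --pt "-0.072 0.32 0" --pt "-0.082 0.36 0" --pt "-0.089 0.39 0" --pt "-0.092 0.402 0" --pt "-0.092 0.406 0" --yaw '[-0.012,-0.035,-0.06,-0.09,-0.12,-0.15,-0.18,-0.21,-0.24,-0.26,-0.272,-0.278]'

```text
clock: 12.85
eef_pos: [392.6, 191.1, 255.0]
eef_rot: [-3.142, 0.001, 0.284]
wrist_force: [-0.2, -1.0, -4.2]
finger_gap: 15.6
finger_force: 55.0
```

Call:
play_rows --pt "0 0 0" --pt "0 0 0" --pt "0 0 0" --pt "0 0 0" --yaw '[0,0,0,0]'

```text
clock: 13.35
eef_pos: [393.6, 190.1, 255.4]
eef_rot: [-3.142, -0.0, 0.282]
wrist_force: [0.6, 0.4, -4.0]
finger_gap: 15.7
finger_force: 55.0
```

```bash
python3 - <<'E'
from h import *
c=grab('wrist','w5.png'); s=telemetry.read_state(); print(s['clock'],s['eef_pos'],s['eef_rot'],s['finger_gap'],s['wrist_force'],s['moment'])
print(proj(c,[[508.1,284,120],[540,174.3,120]]))
E
```

```text
13.4 [393.61171786 190.18078068 255.46079234] [-3.14158470e+00 -6.27547056e-05  2.82460020e-01] 15.52999386036132 [-0.95005192 -0.36691033 -4.26528643] [-0.0010178   0.14049502 -0.03503572]
[[207.38190057  43.35569109]
 [343.58788955  43.53112708]]
```

View pics/w5.png

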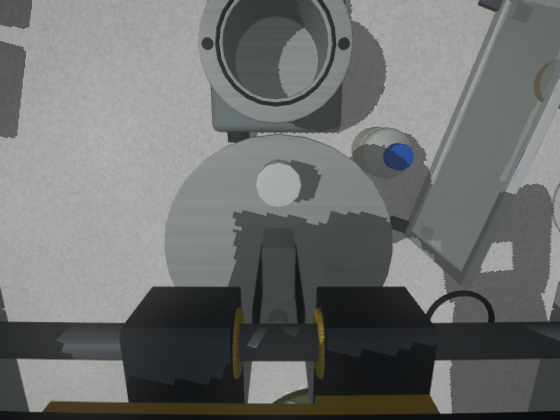

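The holes show at (207,43) and (344,43), as predicted, and the held lid's plug is at (278,184). I'll measure both from this one image, in the tool frame.

```bash
cat > rel.py <<'E'
from h import *
c=grab('wrist'); s=telemetry.read_state(); P=np.array(s['eef_pos']); yaw=s['eef_rot'][2]
g=cv2.cvtColor(c['pixels'],cv2.COLOR_RGB2GRAY)
p=[blob(c,u,8) for u in ([207,43],[344,43])]
H=plane(c,[q[0] for q in p],120); d=H[0]-H[1]; V=H.mean(0); vy=np.arctan2(d[1],d[0])-np.pi/2
print('holes',H.round(1).tolist(),'areas',[q[1] for q in p],'sep',np.linalg.norm(d).round(1),'V',V.round(2),'yaw',vy.round(4))
zt=P[2]-5.5
b=cv2.GaussianBlur(g,(3,3),0).astype(np.float32); pts=[]
for th in np.radians(np.r_[185:262:3,278:350:3]):
    r=np.arange(95,130,.25); x=278+r*np.cos(th); y=245+r*np.sin(th)
    v=cv2.remap(b,x.astype(np.float32)[None],y.astype(np.float32)[None],1)[0]
    k=np.argmax(np.abs(np.gradient(v))); pts.append((x[k],y[k]))
Q=plane(c,pts,zt)[:,:2]; Q0=Q
w=np.ones(len(Q),bool); cc=P[:2].copy()
from scipy.optimize import least_squares
f=least_squares(lambda m:np.hypot(*(Q-m).T)-65,cc,loss='soft_l1',f_scale=.5); cc=f.x
res=np.hypot(*(Q-cc).T)-65; print('disc c',cc.round(2),'resid',np.median(abs(res)).round(2),(abs(res)<1.5).sum(),len(res))
m=(g>150).astype(np.uint8); n,l,st,ce=cv2.connectedComponentsWithStats(m); k=l[184,278]; print('cap',ce[k],st[k],g[184,278])
pl=plane(c,[ce[k]],P[2]+16.4)[0]; e=pl[:2]-cc; print('plug',pl.round(1),'dist',np.hypot(*e).round(1),'lid yaw',np.arctan2(e[1],e[0]).round(4),'tool yaw',yaw)
Rt=np.array([[np.cos(yaw),np.sin(yaw)],[-np.sin(yaw),np.cos(yaw)]])
print('lid off in tool axes',(Rt@(cc-P[:2])).round(2),' move',(V[:2]-cc).round(2),'TCP',P.round(1))
E
python3 rel.py
```

```text
holes [[508.2, 284.4, 120.0], [540.2, 174.5, 120.0]] areas [np.int32(112), np.int32(111)] sep 114.5 V [524.21 229.42 120.  ] yaw 0.2834
disc c [394.91 189.07] resid 0.41 41 50
cap [277.68956229 184.54747475] [ 256  163   44   44 1485] 168
plug [435.3 201.  271.9] dist 42.1 lid yaw 0.2874 tool yaw 0.2825354520135315
lid off in tool axes [ 0.93 -1.46]  move [129.3   40.35] TCP [393.6 190.2 255.5]
```

```bash
python3 - <<'E'
from h import *
c=grab('wrist'); s=telemetry.read_state(); P=np.array(s['eef_pos'])
T=np.array(c['T_tool_cam']); print(T.round(4).tolist(), c['cx'],c['cy'])
print('tool line px',proj(c,[P+[0,0,z] for z in(0,10,19,30,44)]).round(1).tolist())
for f in('w1','w2'):
    g=cv2.imread(f'pics/{f}.png',0); 
    for r in(246,252,260,270): print(f,r,g[r,245:315].tolist())
cv2.imwrite('pics/z.png',cv2.resize(cv2.imread('pics/w5.png')[215:330,215:345],None,fx=5,fy=5,interpolation=cv2.INTER_CUBIC))
E
```

```text
[[0.0022, 0.9685, 0.2491, 72.1109], [1.0, -0.0023, 0.0002, 1.4973], [0.0008, 0.2491, -0.9685, -180.0977], [0.0, 0.0, 0.0, 1.0]] 278.14773638171056 211.12245821932598
tool line px [[275.3, 256.3], [275.1, 263.4], [275.0, 270.5], [274.7, 280.2], [274.4, 294.5]]
w1 246 [153, 152, 151, 152, 154, 154, 154, 154, 154, 154, 143, 119, 105, 91, 90, 90, 90, 91, 89, 90, 90, 90, 89, 90, 90, 90, 89, 90, 89, 85, 67, 47, 68, 93, 80, 46, 59, 81, 89, 89, 88, 88, 88, 88, 89, 88, 89, 88, 89, 88, 89, 89, 88, 92, 99, 110, 132, 147, 155, 153, 152, 152, 150, 148, 148, 150, 151, 152, 150, 149]
w1 252 [147, 149, 151, 154, 154, 153, 153, 153, 143, 107, 89, 90, 89, 89, 89, 89, 89, 89, 90, 90, 89, 90, 88, 89, 89, 89, 88, 88, 88, 80, 57, 45, 66, 92, 81, 43, 51, 74, 88, 89, 88, 87, 87, 89, 88, 88, 88, 88, 88, 88, 88, 88, 88, 87, 87, 88, 88, 95, 128, 155, 156, 155, 153, 154, 154, 155, 154, 155, 154, 151]
w1 260 [151, 153, 152, 150, 150, 150, 145, 121, 91, 89, 89, 89, 88, 88, 88, 88, 88, 88, 88, 88, 88, 88, 88, 88, 88, 88, 87, 88, 88, 78, 50, 42, 67, 94, 81, 41, 46, 67, 88, 87, 88, 87, 87, 87, 87, 87, 87, 86, 86, 87
[... 927 characters left out ...]
 84, 84, 84, 84, 84, 84, 84, 92, 124, 152, 154, 152, 150, 146, 144, 145, 147, 147, 147, 149]
w2 260 [149, 150, 151, 154, 156, 154, 144, 115, 87, 85, 84, 77, 74, 80, 84, 82, 80, 77, 70, 71, 71, 77, 83, 83, 83, 84, 82, 79, 77, 64, 48, 42, 65, 92, 79, 41, 44, 58, 75, 82, 83, 83, 83, 82, 78, 75, 74, 83, 83, 81, 75, 71, 70, 70, 70, 74, 83, 83, 81, 99, 134, 151, 150, 148, 146, 146, 147, 148, 146, 144]
w2 270 [151, 153, 152, 149, 139, 103, 70, 70, 71, 70, 70, 70, 69, 70, 70, 70, 70, 69, 70, 69, 69, 69, 68, 69, 69, 69, 68, 68, 69, 61, 38, 37, 62, 89, 76, 37, 38, 50, 68, 69, 68, 69, 68, 68, 68, 68, 68, 68, 68, 68, 68, 69, 68, 69, 68, 68, 67, 68, 68, 67, 68, 86, 124, 145, 145, 146, 146, 149, 150, 150]
```

View pics/z.png

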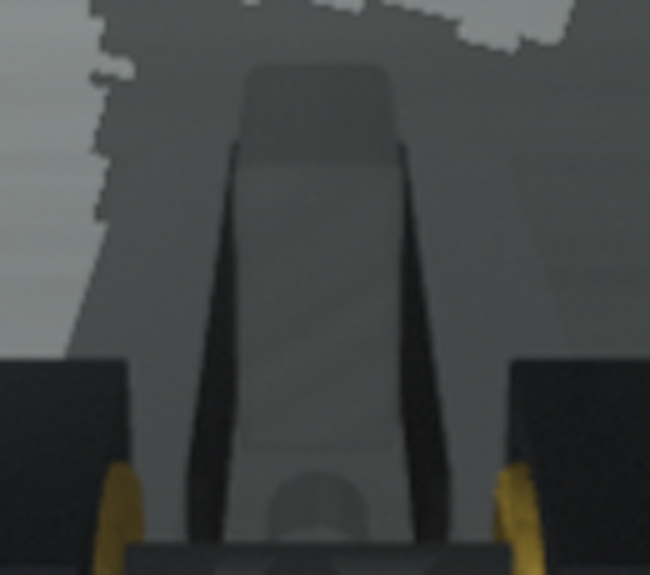

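The zoom shows the finger and handle midline at image column about 278. The calibration projects it to column 275, which is a 1.5 mm sideways camera offset. It shifts the lid and holes alike, so I use the difference measured within the one image: move (129.3, 40.3) mm. The pre-grasp data lead to the same target, (522.9, 230.5). I'll go across, then partly down.

Call:
play_rows --pt "0.008 0.0025 0" --pt "0.03 0.0095 0" --pt "0.06 0.019 0" --pt "0.09 0.028 0" --pt "0.115 0.036 0" --pt "0.127 0.0395 0" --pt "0.1293 0.0403 -0.005" --pt "0.1293 0.0403 -0.025" --pt "0.1293 0.0403 -0.05" --pt "0.1293 0.0403 -0.07" --pt "0.1293 0.0403 -0.08" --pt "0.1293 0.0403 -0.08" --yaw '[0,0,0,0,0,0,0,0,0,0,0,0]'

```text
clock: 15.0
eef_pos: [522.5, 230.6, 175.3]
eef_rot: [3.142, 0.001, 0.283]
wrist_force: [-0.3, 0.5, -4.4]
finger_gap: 15.9
finger_force: 55.0
```

Call:
play_rows --pt "0 0 -0.003" --pt "0 0 -0.007" --pt "0 0 -0.01" --pt "0 0 -0.012" --pt "0 0 -0.0135" --pt "0 0 -0.0135" --pt "0 0 -0.0135" --pt "0 0 -0.0135" --yaw '[0,0,0,0,0,0,0,0]'

```text
clock: 16.0
eef_pos: [522.9, 230.7, 162.0]
eef_rot: [-3.142, -0.0, 0.283]
wrist_force: [0.2, 0.2, -4.6]
finger_gap: 15.3
finger_force: 55.0
```

```bash
python3 - <<'E'
from h import *
s=telemetry.read_state(); Ps=[]
for i in range(6):
    c=grab('scene'); Ps.append(telemetry.read_state()['eef_pos'])
print(np.mean(Ps,0),s['eef_rot'],s['clock'],s['wrist_force'],s['finger_gap'])
t=grab('top'); a=c['pixels'][130:230,320:420,::-1]; b=t['pixels'][180:280,130:230,::-1]
cv2.imwrite('pics/f.png',cv2.resize(np.hstack([a,b]),None,fx=4,fy=4,interpolation=cv2.INTER_CUBIC))
E
```

```text
[522.84923479 230.66106039 161.99312438] [-3.14156768e+00 -1.81063132e-04  2.82804844e-01] 16.0 [ 0.1826614   0.23469823 -4.5660202 ] 15.32506080916609
```

View pics/f.png

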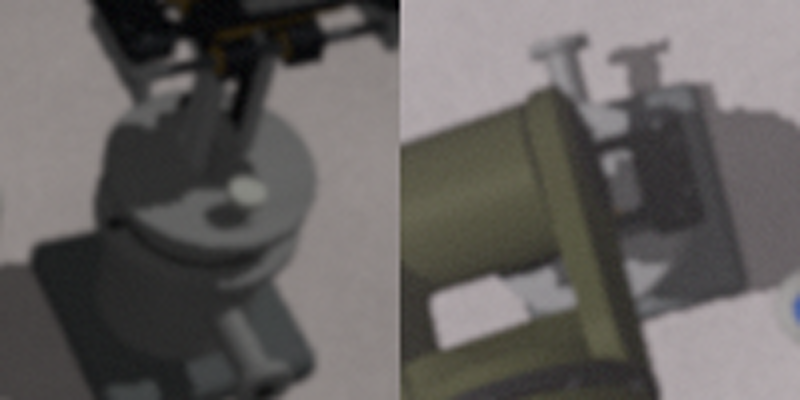

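The scene view shows the lid level above the vessel with a gap all round and the plug on the nozzle side. The TCP height of 162.0 puts the pin tips about 10 mm above the rim, and the wrist force is just the lid's weight. Handing in.

```bash
python3 -c "
from cell import manip
print(manip.sign_off())"
```

```text
the job is handed in; nothing more can be done
None
```

I pressed the plug home and handed in with the gripper still holding the lid level over the vessel, plug on the nozzle side, pin tips about 10 mm above the rim and each pin over its hole to about 1 mm by measurement, though no result came back.

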